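# Hang a paint test panel and aim the raking lamp at it

### The arm

A 6-joint arm with a two-finger parallel gripper is mounted at the origin on a cart in front of the work surface, level with it; the furniture and walls round the work are solid. World frame = base frame: x ahead of the robot, y to its left, z up, the work surface at z = 0. Lengths are in m, angles in rad, forces in N, time in s.
With the tool pointing down it reaches from about 0.275 to 1 m from the base axis. Payload 8.4 kg.
Tool frame: the origin (TCP) lies at the very end of the fingers, on their centre line; the grasp point (between the pads) lies 19 mm behind it; z points along the fingers, y is the line along which they close (so a half turn about z gives the same grasp; the last joint's range is limited). The gripper opens to 85 mm and grips with 20 to 120 N. Pads are 22 mm wide; open, the fingers measure 114 mm over their backs; the gripper's body (76 mm by 85 mm) begins 54 mm behind the grasp point. The pads swing forward as they close: fully open they stand 13 mm farther back than shut.
Start: joints at [1.289, 0.353, 1.633, -0, 1.155, -0.002], TCP at [0.173, 0.601, 0.231] pointing down, gripper open.
Joint ranges: [-2.63, 2.63], [-0.92, 2.1], [0.06, 2.66], [-1.3, 4.44], [0, 2.69], [-3.02, 3.02]. Speed limits (rad/s): [2.22, 2.22, 2.79, 3.14, 3.14, 3.14].

### API

Orientations are given as a unit quaternion [w, x, y, z].
In Python, from rig import ctrl gives the robot as it stands. The module is installed in compiled form; this text tells all that it offers.
- The arm moves only by the tool move_arm, never from a script. Its argument "targets" is a list of rows, each a list of 5 numbers: the gripper's target within -1 to 1 (shut at 1, half-way at 0, fully open at -1), then the shift along the tool's x, y, z in cm, then the turn about the tool's z in rad. In form: [[hand, dx, dy, dz, yaw], ...]. A call has 1 to 12 rows; each row is the pose to reach, as a shift and turn from the pose commanded when the call began, along the tool's axes at that moment; what a row does not reach only later rows make up. A row lasts 1/12 s, in which the tool goes at most 41.7 mm and 7.16 degrees, less where a joint would pass 70% of its speed; a pose out of reach is approached as far as the arm can. A call with a gripper value outside its range is refused whole. The fingers move at their own pace and stop on an object; the grip force is fixed at half the most. Time passes only in rows, so rows that repeat a pose let the fingers close. It gives the time, the measured TCP pose, the force, the opening and the grip force at its end, in the units of the state.
- ctrl.get_obs(): the state, without advancing time (a new reading comes with each control period).
- ctrl.camera(name): name is "side" or "top"; returns a dict with "color" (480x640x3 uint8, red, green, blue), "z_map" (480x640 float32, m along the optical axis (not along the pixel's ray), 0 where there is no reading), "K" (3x3 intrinsics, pixels), "dist_coeffs" ([k1, k2, p1, p2, k3] as OpenCV has them; the pictures are not rectified), "world_from_camera" (4x4, takes a point from camera to world coordinates). Camera axes: x right, y down, z forward; pixel columns grow to the right and rows downward; lengths in m; the calibration is good to about 2 mm. A picture is of the moment at which its call begins.
- ctrl.hand_in(): hands the job in; it is judged then, once.
The state is a dict: "t": time; "joint_positions": joint angles; "joint_vel": joint speeds; "tau": joint torques, N m; "position": TCP position; "ee_rot": TCP orientation; "wrist_force": force on the tool from outside, world axes, zero at the start; "moment": the same for the moment, N m; "opening": opening from 0.0 (shut) to 1.0 (fully open); "gripper_force": force on a finger pad.
Only numpy, scipy, OpenCV 4.12 (cv2) and the standard library are available. Lean on these libraries where they do the work, as an engineer would, in place of code of your own. Each camera call takes 0.05 s, during which the arm holds its last target. There are 200 camera calls.

### The job

Set up the raking-light check of the painted test panel: hang its carrier by the hook on the steel rail, somewhere on the rail's right-hand half, with the blue disc facing the robot's side, and slide it along, keeping it on the rail, until the hook sits centred on the red band. Swivel and tilt the yellow lamp by its red handle bar so that it points straight at the blue disc, and let everything go. Do not knock over or shift the other things on the bench.

Things in the scene. Friction and masses are not known exactly. Their poses are not given: they have to be found in the camera images.
- carrier: loose panel carrier, about 0.3 kg (sizes in mm): 84 wide (y), 186 tall, stands on a dark foot plate (8 thick, x -23 to 35). Origin under it, z up, x to its back. White 84x90x4 panel at the front (x = -20.5, z 8 to 98); above it a strip and a hook, 40 wide, bent over to the back; open at the back below the hook. Orange tab on top. Hangs upright by itself
- carrier_hook (a point): point of the carrier where the rail's centre line lies when it hangs: x = y = 0, z = 121.5 mm in the carrier's frame, axes alike. The hook's underside is an inverted 90 degree V, ridge along y at x = 0, z = 130; its back lip (x 18 to 23) reaches down to z = 102, so the lip clears the bar if the hook is 26 mm higher than when it hangs
- carrier_tab (a point): grasp point on the orange ribbed tab, x = y = 0, z = 163 mm above the carrier's underside; the tab is 14 mm thick (x), 32 mm wide (y), from z = 131 to 186 mm
- disc (a point): centre of the blue disc (44 mm across) on the panel's front face: x = -22.5 mm, z = 53 mm in the carrier's frame; the disc looks to -x
- rail: fixed rail: steel bar 12 mm thick along the rail's own y, centre line 190 mm above the bench, on two posts at y = -200 and +200 mm (17 mm thick, 26 mm collars at the bar, feet 64 mm across). Origin on the bench under the bar's middle; x points away from the robot's side; -y is the right-hand half seen from the robot, +y the half near the lamp
- red_band: red band painted round the rail bar, 40 mm long, as wide as the hook; origin at its middle on the bar's centre line, y along the bar; it is on the half of the rail near the lamp (y = +60 to +110 mm in the rail's frame), thin enough for the hook to slide over
- lamp: fixed lamp foot, 124 mm across, with a column; origin under it on the bench. The swivel axis is vertical through the origin
- lamp_swivel (a joint): swivel angle of the lamp fork about the vertical axis, rad, from -1.9 to 1.9; 0: the beam points along the foot's own x, positive turns it to the left (counter-clockwise from above); stiff, stays where it is left (friction 0.12 N m)
- lamp_tilt (a joint): tilt of the yellow head about the fork's level axis, which crosses the swivel axis 180 mm above the bench; rad, from -0.8 to 0.8; 0: beam level, positive: beam points down, negative: up; stiff, stays where it is left (friction 0.10 N m)
- lamp_beam (a point): centre of the yellow lamp head (drum 84 mm across, 44 mm long), on the tilt and swivel axes; its x axis is the beam, out of the round white lens, y to the left, along the tilt axis, z up the head
- lamp_handle (a point): middle of the red handle bar behind the head: 75 mm behind (-x) and 45 mm above (+z) the head's centre in the head's own axes. The round bar is 12 mm thick and lies along the head's y, 74 mm free between its side arms; it can turn in the fingers as the head tilts
- jar_silver: glass jar with white lid and silver-grey contents, 70x70x134 mm, standing on the bench; origin under its middle; bystander, loose
- jar_orange: glass jar with tan lid and orange contents, 67x67x127 mm, standing on the bench; origin under its middle; bystander, loose
- spray_can: white and teal aerosol can, 55 mm across, 201 mm tall, standing at the right; origin under its middle; bystander, loose
- orange_case: orange plastic case, 72x215x35 mm, long side along its y, lying front right; origin under its middle; bystander, loose
- wood_block: pine offcut, 60x120x34 mm, long side along its y, lying behind the lamp; origin under its middle; bystander, loose
- torch: chrome-headed black hand torch, 178x60x60 mm, long side along its x, lying at the left; origin under its middle; bystander, loose
- black_tape: roll of black tape, 102 mm across, 24 mm high, lying front left; origin under its middle; bystander, loose

How it is judged:
By the outcome, as a careful person would: the job done as asked, in the order asked, and still so for the second after the job is handed in, with the robot touching nothing.
It also fails if it takes over 72 s, if anything falls off the work surface, if the arm or the gripper's body presses on something with over 40 N, if the wrist force passes 120 N, or if a joint passes its speed limit or range.

## Working session

There is one attempt and no reset: what is moved stays moved. The work goes in short steps, Python scripts to look and compute and a tool call to move; the robot and the scene stay as the last step left them, time stands still between calls to the robot, and variables do not carry over. Pictures are saved under pics/ and viewed, at most 10 in all, crops included, and the job is handed in when it is done.

Besides the shell and the picture viewer there is one more tool, called after "Emit:" as name(argument=value, ...), one argument or row to a line, values as JSON. move_arm: Moves the arm, as the interface text tells. Its arguments: {"type":"object","properties":{"targets":{"type":"array"}},"required":["targets"]}

```bash
mkdir -p pics; cat > h.py <<'E'
import numpy as np, cv2
from rig import ctrl
def cloud(c):
    h,w=c["z_map"].shape
    u,v=np.meshgrid(np.arange(w),np.arange(h))
    p=cv2.undistortPoints(np.stack([u,v],-1).reshape(-1,1,2).astype(np.float64),c["K"],c["dist_coeffs"]).reshape(h,w,2)
    z=c["z_map"][...,None]
    P=np.concatenate([p*z,z],-1); T=c["world_from_camera"]
    W=P@T[:3,:3].T+T[:3,3]; W[c["z_map"]==0]=np.nan
    return W
def save(c,n): cv2.imwrite("pics/"+n,c["color"][...,::-1])
E
python3 - <<'E'
from h import *
for n in("side","top"):
    c=ctrl.camera(n); save(c,n+"1.png"); np.savez("/tmp/"+n+".npz",W=cloud(c),col=c["color"])
    print(n,c["world_from_camera"].round(3).tolist(),c["K"].round(1).tolist())
o=ctrl.get_obs(); print({k:np.round(v,3) for k,v in o.items()})
E
```

```text
side [[0.544, -0.478, 0.689, -0.651], [-0.839, -0.334, 0.43, -0.747], [0.024, -0.812, -0.583, 1.157], [0.0, 0.0, 0.0, 1.0]] [[564.8, 0.0, 313.9], [0.0, 564.8, 236.3], [0.0, 0.0, 1.0]]
top [[-0.028, -0.98, 0.197, 0.24], [-1.0, 0.028, 0.002, 0.0], [-0.007, -0.197, -0.98, 1.711], [0.0, 0.0, 0.0, 1.0]] [[580.4, 0.0, 311.5], [0.0, 580.4, 231.1], [0.0, 0.0, 1.0]]
{'t': np.float64(0.1), 'joint_positions': array([ 1.289,  0.354,  1.634,  0.   ,  1.155, -0.002]), 'joint_vel': array([-0.   , -0.002, -0.003, -0.   , -0.   , -0.002]), 'tau': array([ 1.0000e-03, -6.0636e+01, -3.4282e+01, -0.0000e+00,  4.0000e-03,
       -0.0000e+00]), 'position': array([0.172, 0.6  , 0.231]), 'ee_rot': array([-0.   ,  0.139,  0.99 , -0.001]), 'wrist_force': array([ 0.597, -0.034,  0.001]), 'moment': array([ 0.011, -0.003, -0.025]), 'gripper_force': np.float64(0.0), 'opening': np.float64(1.001)}
```

View pics/side1.png

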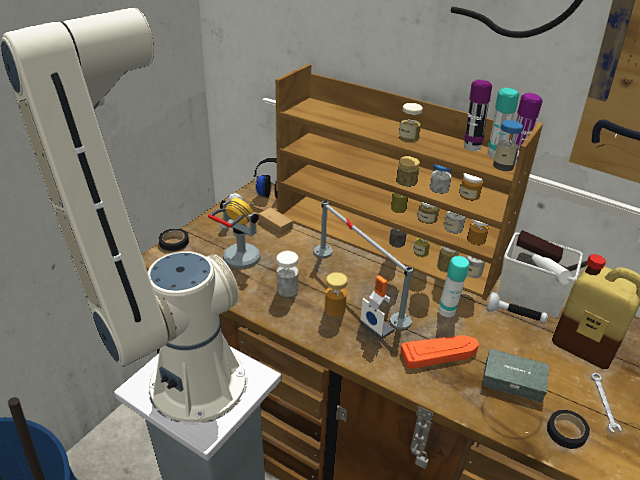

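View pics/top1.png

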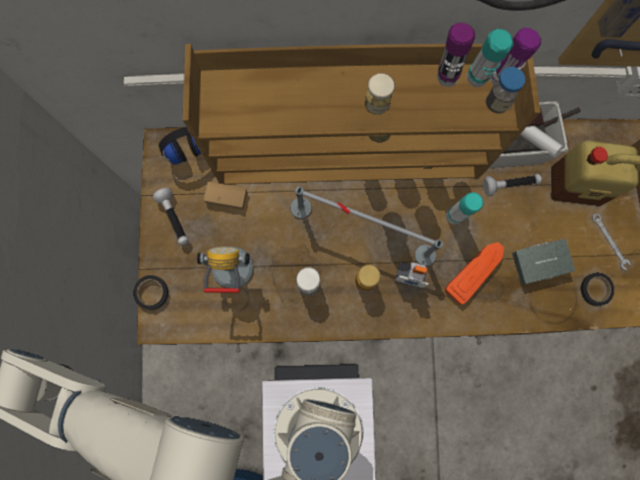

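The pictures show the rail (top view (300,190)–(438,243)) with the red band at (343,208). The carrier is at (413,272) in front of the right post, and the lamp head is at (222,258) with its red handle at (222,290). The jars are at (308,280) and (368,277).

```bash
python3 - <<'E'
from h import *
D={n:np.load(f"/tmp/{n}.npz") for n in("top","side")}
def m(n,name,box,lo,hi,zr=(-1,1)):
    W,c=D[n]["W"],D[n]["col"]; hsv=cv2.cvtColor(c,cv2.COLOR_RGB2HSV)
    k=cv2.inRange(hsv,np.array(lo),np.array(hi))>0
    b=np.zeros_like(k); b[box[1]:box[3],box[0]:box[2]]=1
    k&=b&(W[...,2]>zr[0])&(W[...,2]<zr[1])
    P=W[k]; 
    if len(P)<3: print(n,name,"few",len(P));return P
    q=P[:,:2]-P[:,:2].mean(0); ev,V=np.linalg.eigh(q.T@q/len(q)); s=q@V[:,1]
    print(n,name,len(P),"med",np.median(P,0).round(4),"min",np.percentile(P,2,0).round(3),"max",np.percentile(P,98,0).round(3),"dir",V[:,1].round(3),"mid",(P[:,:2].mean(0)+V[:,1]*(s.min()+s.max())/2).round(4),"len",np.ptp(s).round(3))
    return P
A=(0,0,0);Z=(180,255,255)
for n,bx in (("top",dict(rail=(290,180,450,255),band=(330,195,360,220),tab=(405,260,432,278),car=(392,258,435,292),han=(198,282,245,296),head=(200,240,248,275))),
             ("side",dict(rail=(315,195,415,275),band=(335,212,360,235),tab=(370,272,392,300),car=(355,270,400,340),han=(205,205,235,235),head=(220,190,262,225)))):
    m(n,"railbar",bx["rail"],A,Z,(.178,.205))
    m(n,"band",bx["band"],(0,150,80),(6,255,255),(.15,.22)); 
    m(n,"tab",bx["tab"],(5,150,120),(16,255,255))
    m(n,"disc",bx["car"],(100,120,60),(125,255,255))
    m(n,"panel",bx["car"],(0,0,190),(180,50,255),(.01,.1))
    m(n,"carrier all>30",bx["car"],A,Z,(.025,.2))
    m(n,"handle",bx["han"],(0,150,80),(6,255,255)); m(n,"handle2",bx["han"],(172,150,80),(180,255,255))
    m(n,"head",bx["head"],(18,120,80),(35,255,255),(.1,.4))
E
```

```text
top railbar 762 med [ 0.5783 -0.1474  0.1936] min [ 0.493 -0.337  0.185] max [0.659 0.039 0.202] dir [0.392 0.92 ] mid [ 0.5771 -0.1503] len 0.42
top band 43 med [ 0.6041 -0.086   0.1927] min [ 0.593 -0.098  0.186] max [ 0.62  -0.071  0.201] dir [-0.74  -0.673] mid [ 0.6064 -0.0849] len 0.038
top tab 58 med [ 0.4357 -0.285   0.1838] min [ 0.429 -0.33   0.026] max [ 0.451 -0.27   0.19 ] dir [-0.144  0.99 ] mid [ 0.439  -0.3041] len 0.07
top disc few 0
top panel few 0
top carrier all>30 375 med [ 0.4267 -0.2798  0.1198] min [ 0.405 -0.313  0.031] max [ 0.46  -0.242  0.189] dir [0.429 0.903] mid [ 0.4258 -0.2831] len 0.081
top handle 154 med [0.3951 0.2451 0.196 ] min [ 0.39   0.2   -0.004] max [0.408 0.287 0.202] dir [0.04  0.999] mid [0.3958 0.2434] len 0.093
top handle2 few 0
top head 438 med [0.4694 0.2379 0.213 ] min [0.45  0.204 0.189] max [0.494 0.278 0.227] dir [-0.015  1.   ] mid [0.4701 0.2401] len 0.081
side railbar 635 med [ 0.5866 -0.1627  0.1944] min [ 0.491 -0.341  0.181] max [0.811 0.037 0.203] dir [0.625 0.78 ] mid [ 0.6031 -0.1698] len 0.411
side band 18 med [ 0.5987 -
[... 440 characters left out ...]
4242 -0.2597  0.0976] min [ 0.405 -0.316  0.011] max [ 0.505 -0.242  0.099] dir [-0.577  0.817] mid [ 0.4424 -0.2938] len 0.103
side carrier all>30 858 med [ 0.4211 -0.2849  0.0961] min [ 0.404 -0.318  0.029] max [ 0.45  -0.241  0.185] dir [0.128 0.992] mid [ 0.4223 -0.2794] len 0.087
side handle 88 med [0.3914 0.2421 0.1959] min [0.385 0.198 0.141] max [0.454 0.328 0.201] dir [0.579 0.815] mid [0.4819 0.3671] len 0.386
side handle2 6 med [0.39   0.2643 0.1941] min [0.388 0.244 0.19 ] max [0.393 0.289 0.2  ] dir [0.013 1.   ] mid [0.3904 0.2669] len 0.046
side head 397 med [0.4647 0.2277 0.2014] min [0.446 0.198 0.148] max [0.492 0.27  0.226] dir [-0.252  0.968] mid [0.4659 0.2293] len 0.119
```

```bash
python3 - <<'E'
import cv2,numpy as np
a=cv2.imread("pics/side1.png"); t=cv2.imread("pics/top1.png")
f=lambda im,x0,y0,x1,y1:cv2.resize(im[y0:y1,x0:x1],(400,300),interpolation=cv2.INTER_CUBIC)
cv2.imwrite("pics/crops.png",np.vstack([np.hstack([f(a,200,180,280,240),f(a,340,260,440,335)]),np.hstack([f(t,185,235,265,295),f(t,380,235,460,295)])]))
E
```

```text
(no output)
```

View pics/crops.png

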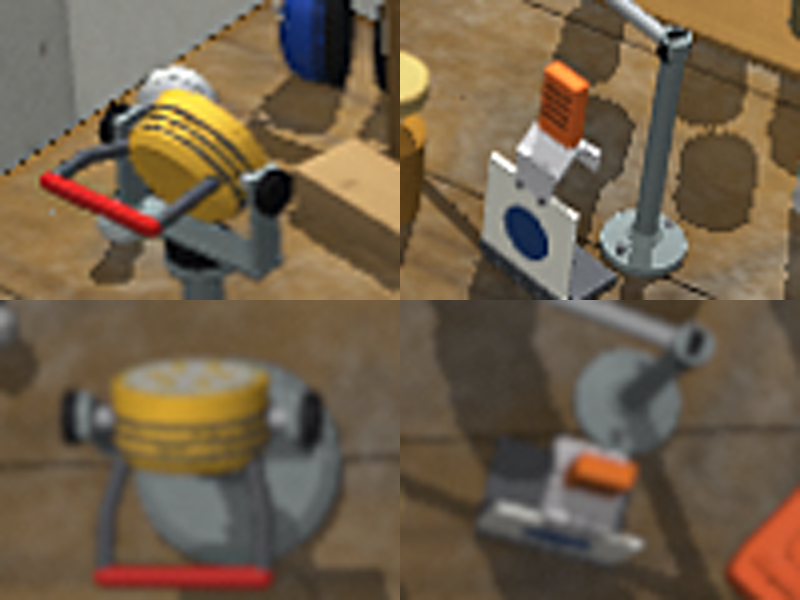

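The crops show the disc facing front-left on an upright carrier whose tab sits over the hook, just beside the right post. The lamp points up and ahead, with the red bar behind it. Next I fit the lines and planes more closely and work out the first move.

```bash
cat >> h.py <<'E'
from scipy.spatial.transform import Rotation as R
def plan(p,yaw=None):
    """shift (cm, tool axes) and tool-z turn from measured pose to TCP p, with tool y at world angle yaw (mod pi)"""
    o=ctrl.get_obs(); q=o["ee_rot"]; M=R.from_quat(np.r_[q[1:],q[0]]).as_matrix()
    a=np.arctan2(M[1,1],M[0,1]); d=0 if yaw is None else (yaw-a+np.pi/2)%np.pi-np.pi/2
    print("t",round(float(o["t"]),2),"pos",np.round(o["position"],4),"yang",round(a,4),"shift cm",np.round(100*M.T@(np.array(p)-o["position"]),2),"turn",round(-d,3),"j",np.round(o["joint_positions"],2))
E
python3 - <<'E'
from h import *
def hsvk(n):
    d=np.load(f"/tmp/{n}.npz"); return d["W"],cv2.cvtColor(d["col"],cv2.COLOR_RGB2HSV)
pts=[]
for n in("top","side"):
    W,h=hsvk(n)
    k=(W[...,2]>.184)&(W[...,2]<.2)&(W[...,0]>.48)&(W[...,0]<.68)&(W[...,1]>-.36)&(W[...,1]<.06)
    P=W[k]
    for _ in range(4):
        l=cv2.fitLine(P[:,:2].astype(np.float32),cv2.DIST_HUBER,0,.01,.01).ravel()
        r=(P[:,:2]-l[2:])@np.array([-l[1],l[0]]); P=P[abs(r)<.012]
    d=l[:2]*np.sign(l[1]); s=(P[:,:2]-l[2:])@d
    print(n,"rail yaw",np.arctan2(-d[0],d[1]),"pt",l[2:],"ends",l[2:]+d*np.percentile(s,.5),l[2:]+d*np.percentile(s,99.5))
    b=((h[...,0]<8)|(h[...,0]>172))&(h[...,1]>120)&k
    B=W[b]; s=(B[:,:2]-l[2:])@d; print(" band",len(B),l[2:]+d*(s.min()+s.max())/2,np.ptp(s), np.median(B[:,:2],0))
    for nm,m in (("feet",(W[...,2]>.003)&(W[...,2]<.012)),):
        pass
W,h=hsvk("side")
k=np.zeros(h.shape[:2],bool); k[285:336,355:392]=1
k&=(W[...,2]>.015)&(W[...,2]<.095)&(W[...,0]<.45)&(W[...,0]>.39)&(h[...,2]>60)
k&=((h[...,1]<60)&(h[...,2]>150))|((h[...,0]>95)&(h[...,0]<125)&(h[...,1]>100))
P=W[k]; 
for _ in range(4):
    l=cv2.fitLine(P[:,:2].astype(np.float32),cv2.DIST_HUBER,0,.01,.01).ravel()
    r=(P[:,:2]-l[2:])@np.array([-l[1],l[0]]); P=P[abs(r)<.005]
d=l[:2]*np.sign(l[1]); s=(P[:,:2]-l[2:])@d; y=np.arctan2(-d[0],d[1]); mid=l[2:]+d*(s.min()+s.max())/2
xh=np.array([np.cos(y),np.sin(y)]); o=mid+.0225*xh
print("panel",len(P),"yaw",y,"mid",mid,"len",np.ptp(s),"carrier origin",o)
for n in("top","side"):
    W,h=hsvk(n); k=(h[...,0]>4)&(h[...,0]<17)&(h[...,1]>150)&(W[...,2]>.14)&(W[...,2]<.195)&(abs(W[...,0]-.436)<.03)&(abs(W[...,1]+.287)<.04)
    t=k&(W[...,2]>.182); print(n,"tab",W[k].mean(0),"top face",t.sum(),W[t].mean(0))
plan([o[0],o[1],.30],y)
E
```

```text
top rail yaw -0.40307492 pt [ 0.577019   -0.15059796] ends [ 0.49602902 -0.34052685] [0.65865233 0.04083976]
 band 48 [ 0.60520514 -0.08449881] 0.036330650057324956 [ 0.60577107 -0.08630941]
side rail yaw -0.39913794 pt [ 0.5679967  -0.16548079] ends [ 0.49316276 -0.34290593] [0.65440608 0.03938887]
 band 28 [ 0.60229846 -0.08415406] 0.039636838613817546 [ 0.59954904 -0.08867648]
panel 371 yaw -0.29117867 mid [ 0.41559774 -0.27832117] len 0.08440361223132187 carrier origin [ 0.43715063 -0.2847805 ]
top tab [ 0.43490916 -0.28312244  0.18042951] top face 38 [ 0.4362894  -0.28406773  0.18605588]
side tab [ 0.43128969 -0.28680934  0.16637169] top face 34 [ 0.43380696 -0.28557946  0.1851595 ]
t 0.1 pos [0.1725 0.6003 0.2306] yang 1.291 shift cm [-49.89 -77.76  -6.84] turn -1.559 j [ 1.29  0.35  1.63  0.    1.16 -0.  ]
```

Emit:
move_arm(
  targets=[
    [0,0,0,-7,0],
    [0,0,0,-7,0],
    [0,-49.9,-77.8,-7,1.58],
    [0,-49.9,-77.8,-7,1.58],
    [0,-49.9,-77.8,-7,1.58],
    [0,-49.9,-77.8,-7,1.58],
    [0,-49.9,-77.8,-7,1.58],
    [0,-49.9,-77.8,-7,1.58],
    [0,-49.9,-77.8,-7,1.58],
    [0,-49.9,-77.8,-7,1.58],
    [0,-49.9,-77.8,-7,1.58],
    [0,-49.9,-77.8,-7,1.58],
  ],
)

```text
t: 1.1
position: [0.2917, 0.1996, 0.3012]
ee_rot: [0.0, 0.694, 0.72, 0.0]
wrist_force: [1.3, 0.2, 0.9]
opening: 0.499
gripper_force: 0.0
```

```bash
python3 -c "
from h import *
plan([.4365,-.2848,.30],-.291)"
```

```text
t 1.1 pos [0.2917 0.1996 0.3012] yang 0.0357 shift cm [-48.92  12.75   0.12] turn 0.327 j [ 0.6  -0.17  2.06 -0.    1.25  0.56]
```

Emit:
move_arm(
  targets=[
    [0,-48.9,12.75,0.1,0.327],
    [0,-48.9,12.75,0.1,0.327],
    [0,-48.9,12.75,0.1,0.327],
    [0,-48.9,12.75,0.1,0.327],
    [0,-48.9,12.75,0.1,0.327],
    [0,-48.9,12.75,0.1,0.327],
    [0,-48.9,12.75,0.1,0.327],
    [0,-48.9,12.75,0.1,0.327],
    [0,-48.9,12.75,0.1,0.327],
    [0,-48.9,12.75,0.1,0.327],
    [0,-48.9,12.75,0.1,0.327],
    [0,-48.9,12.75,0.1,0.327],
  ],
)

```text
t: 2.1
position: [0.4377, -0.279, 0.3]
ee_rot: [-0.0, 0.801, 0.599, -0.0]
wrist_force: [1.7, 1.0, -0.1]
opening: 0.502
gripper_force: 0.0
```

Emit:
move_arm(
  targets=[
    [0,0,0,0,0],
    [0,0,0,0,0],
    [0,0,0,0,0],
    [0,0,0,0,0],
  ],
)

```text
t: 2.43
position: [0.4374, -0.2757, 0.3001]
ee_rot: [-0.0, 0.8, 0.599, -0.0]
wrist_force: [-0.1, 0.2, -0.0]
opening: 0.501
gripper_force: 0.0
```

```bash
python3 -c "
from h import *
plan([.4365,-.2848,.144],-.291)"
```

```text
t 2.43 pos [ 0.4374 -0.2757  0.3001] yang -0.2854 shift cm [-0.9   0.18 15.61] turn 0.006 j [-0.57  0.12  1.78  0.    1.24 -0.28]
```

Emit:
move_arm(
  targets=[
    [0,-0.9,0.2,3,0.006],
    [0,-0.9,0.2,7,0.006],
    [0,-0.9,0.2,11,0.006],
    [0,-0.9,0.2,14,0.006],
    [0,-0.9,0.2,15.6,0.006],
    [0,-0.9,0.2,15.6,0.006],
    [0,-0.9,0.2,15.6,0.006],
    [0,-0.9,0.2,15.6,0.006],
  ],
)

```text
t: 3.1
position: [0.4381, -0.2859, 0.1459]
ee_rot: [0.001, 0.802, 0.597, 0.0]
wrist_force: [0.2, -0.5, 0.0]
opening: 0.5
gripper_force: 0.0
```

```bash
python3 - <<'E'
from h import *
plan([.4365,-.2848,.144],-.291)
c=ctrl.camera("side"); t=ctrl.camera("top")
f=lambda im,x0,y0,x1,y1:cv2.resize(im["color"][y0:y1,x0:x1,::-1],(400,400),interpolation=cv2.INTER_CUBIC)
cv2.imwrite("pics/g1.png",np.hstack([f(c,330,240,430,340),f(t,370,220,450,300)]))
E
```

```text
t 3.1 pos [ 0.4381 -0.2859  0.1459] yang -0.2911 shift cm [ 0.06 -0.18  0.19] turn -0.0 j [-0.58  0.3   1.93  0.    0.91 -0.29]
```

View pics/g1.png

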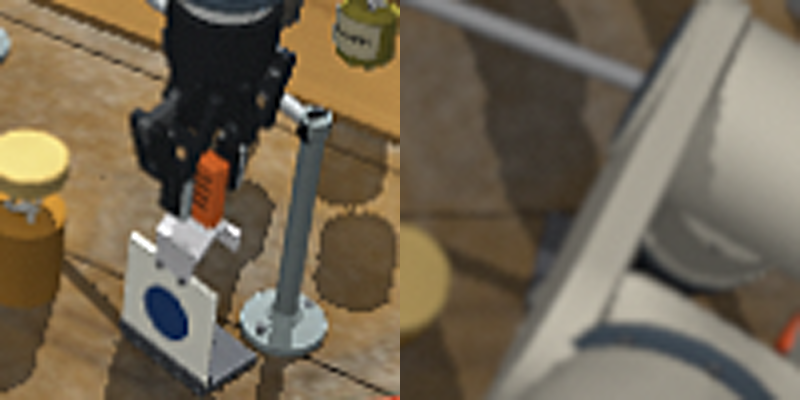

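The tab stands between the open fingers at (210,190) in the left crop, clear of the post, so I close on it.

Emit:
move_arm(
  targets=[
    [0,0,-0.1,0.1,0],
    [1,0,-0.1,0.1,0],
    [1,0,-0.1,0.1,0],
    [1,0,-0.1,0.1,0],
    [1,0,-0.1,0.1,0],
    [1,0,-0.1,0.1,0],
    [1,0,-0.1,0.1,0],
    [1,0,-0.1,0.1,0],
  ],
)

```text
t: 3.87
position: [0.4368, -0.286, 0.1437]
ee_rot: [0.001, 0.802, 0.597, 0.0]
wrist_force: [2.4, -0.3, 5.4]
opening: 0.155
gripper_force: 59.8
```

Emit:
move_arm(
  targets=[
    [1,0,0,-1,0],
    [1,0,0,-3,0],
    [1,0,0,-6,0],
    [1,0,0,-9,0],
    [1,0,0,-11,0],
    [1,0,0,-11,0],
    [1,0,0,-11,0],
    [1,0,0,-11,0],
  ],
)

```text
t: 4.53
position: [0.4351, -0.285, 0.2518]
ee_rot: [-0.001, 0.802, 0.597, -0.001]
wrist_force: [0.8, 0.5, -3.4]
opening: 0.158
gripper_force: 59.0
```

```bash
python3 - <<'E'
from h import *
plan([.546-.03*.92,-.223+.03*.39,.25],-.402)
c=ctrl.camera("side"); W=cloud(c); h=cv2.cvtColor(c["color"],cv2.COLOR_RGB2HSV)
o=ctrl.get_obs()["position"]
k=(abs(W[...,0]-o[0])<.08)&(abs(W[...,1]-o[1])<.08)&(h[...,0]>100)&(h[...,0]<125)&(h[...,1]>120)&(W[...,2]>.08)
P=W[k]; print("disc",k.sum(),(P.min(0)+P.max(0))/2, P.mean(0), P.min(0),P.max(0))
k=(abs(W[...,0]-o[0])<.08)&(abs(W[...,1]-o[1])<.08)&(W[...,2]>.085)&(W[...,2]<.205)&(h[...,1]<60)&(h[...,2]>150)
P=W[k];print("white",k.sum(),P.min(0),P.max(0))
save(c,"lift.png"); print(ctrl.get_obs()["wrist_force"],ctrl.get_obs()["opening"])
E
```

```text
t 4.53 pos [ 0.4351 -0.285   0.2518] yang -0.292 shift cm [9.45 5.86 0.17] turn 0.11 j [-0.58  0.17  1.83 -0.    1.14 -0.29]
disc 169 [ 0.43762696 -0.29454147  0.36498152] [ 0.41497576 -0.28246097  0.24411035] [ 0.36871549 -0.33562129  0.14211673] [ 0.50653843 -0.25346165  0.5878463 ]
white 376 [ 0.39510613 -0.34326663  0.1263141 ] [ 0.51489188 -0.23634019  0.20499788]
[-0.21653154 -0.73895813 -3.40979059] 0.15748539546821191
```

```bash
python3 -c "
from h import *
plan([.549,-.2195,.2517],-.402)"
```

```text
t 4.58 pos [ 0.435  -0.2849  0.2514] yang -0.292 shift cm [ 9.55  9.04 -0.05] turn 0.11 j [-0.58  0.17  1.83 -0.    1.14 -0.29]
```

View pics/lift.png

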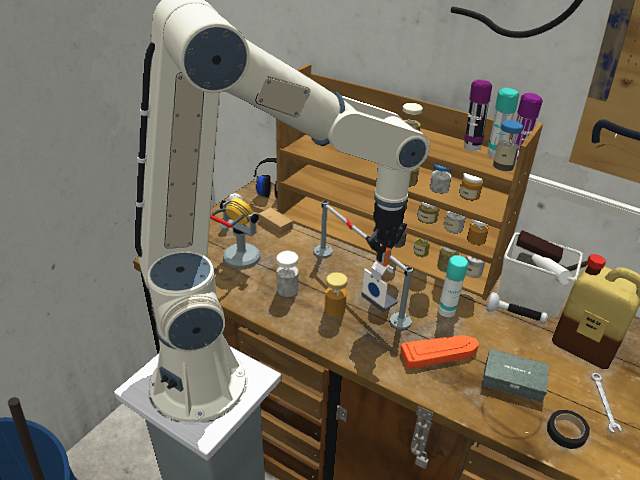

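The carrier hangs upright in the gripper at (380,285), clear of the jars and the post. I now move over the rail, level.

Emit:
move_arm(
  targets=[
    [1,1,0.5,0,0.03],
    [1,3,1.5,0,0.06],
    [1,5,3,0,0.11],
    [1,7,5,0,0.11],
    [1,8.5,7,0,0.11],
    [1,9.5,8.5,0,0.11],
    [1,9.55,9.05,0,0.11],
    [1,9.55,9.05,0,0.11],
    [1,9.55,9.05,0,0.11],
    [1,9.55,9.05,0,0.11],
  ],
)

```text
t: 5.42
position: [0.549, -0.2204, 0.2523]
ee_rot: [-0.001, 0.834, 0.551, -0.001]
wrist_force: [-0.3, 0.4, -3.1]
opening: 0.152
gripper_force: 59.0
```

```bash
python3 - <<'E'
from h import *
plan([.549,-.2195,.2125],-.402)
c=ctrl.camera("side"); f=cv2.resize(c["color"][200:320,330:450,::-1],(600,600),interpolation=cv2.INTER_CUBIC)
cv2.imwrite("pics/over.png",f); print(ctrl.get_obs()["wrist_force"])
E
```

```text
t 5.42 pos [ 0.549  -0.2204  0.2523] yang -0.4025 shift cm [ 0.09 -0.03  3.98] turn -0.001 j [-0.38  0.28  1.68 -0.    1.18  0.02]
[-0.7777898   0.69962213 -3.3154426 ]
```

View pics/over.png

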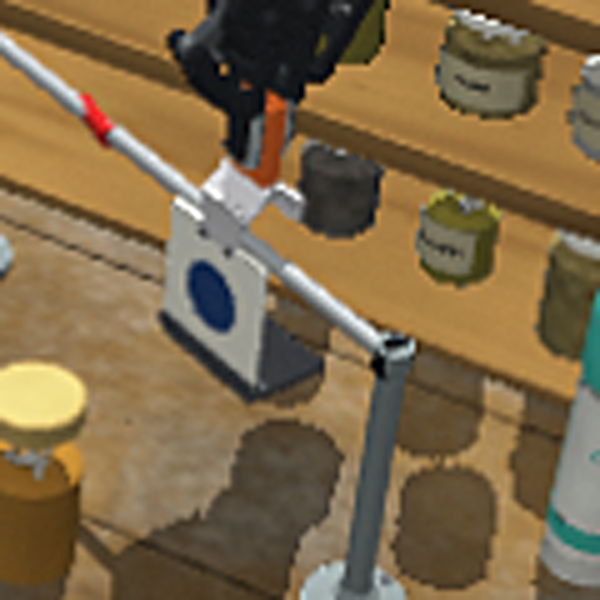

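The bar runs behind the strip at (215,205), and the lip at (290,200) is beyond and above it. I lower it.

Emit:
move_arm(
  targets=[
    [1,0.1,0,1,0],
    [1,0.1,0,2,0],
    [1,0.1,0,2.8,0],
    [1,0.1,0,3.3,0],
    [1,0.1,0,3.7,0],
    [1,0.1,0,3.7,0],
    [1,0.1,0,3.7,0],
    [1,0.1,0,3.7,0],
  ],
)

```text
t: 6.13
position: [0.5511, -0.2194, 0.2166]
ee_rot: [0.0, 0.834, 0.552, 0.0]
wrist_force: [0.2, 0.1, -3.6]
opening: 0.155
gripper_force: 59.0
```

Emit:
move_arm(
  targets=[
    [1,0,0,0.1,0],
    [1,0,0,0.2,0],
    [1,0,0,0.2,0],
    [1,0,0,0.2,0],
  ],
)

```text
t: 6.47
position: [0.5508, -0.2193, 0.2144]
ee_rot: [0.0, 0.834, 0.552, 0.0]
wrist_force: [0.9, 0.5, -2.8]
opening: 0.155
gripper_force: 58.9
```

Emit:
move_arm(
  targets=[
    [1,0,0,0.1,0],
    [1,0,0,0.2,0],
    [1,0,0,0.2,0],
    [1,0,0,0.2,0],
  ],
)

```text
t: 6.8
position: [0.5515, -0.2196, 0.2127]
ee_rot: [0.001, 0.834, 0.552, 0.0]
wrist_force: [2.7, 0.2, -1.6]
opening: 0.153
gripper_force: 59.2
```

Emit:
move_arm(
  targets=[
    [1,0,0,0.1,0],
    [1,0,0,0.1,0],
    [1,0,0,0.1,0],
  ],
)

```text
t: 7.05
position: [0.5519, -0.2198, 0.2121]
ee_rot: [0.001, 0.834, 0.552, 0.001]
wrist_force: [3.8, -1.2, 3.9]
opening: 0.155
gripper_force: 59.8
```

Emit:
move_arm(
  targets=[
    [1,0,0.1,-0.05,0],
    [1,0,0.15,-0.05,0],
    [1,0.3,0.15,-0.05,0],
    [1,1,0.15,-0.05,0],
    [1,1.5,0.15,-0.05,0],
    [1,2,0.15,-0.05,0],
    [1,2,0.15,-0.05,0],
  ],
)

```text
t: 7.63
position: [0.56, -0.2014, 0.212]
ee_rot: [0.0, 0.834, 0.552, -0.0]
wrist_force: [1.3, -0.8, 4.9]
opening: 0.154
gripper_force: 60.1
```

```bash
python3 - <<'E'
from h import *
o=ctrl.get_obs(); p=o["position"]; y=np.array([.392,.92]); plan([p[0],p[1],.2122],-.402)
print(o["wrist_force"].round(2),o["moment"].round(2), "to go along",(np.array([.6066,-.0850])-p[:2])@y)
E
```

```text
t 7.63 pos [ 0.56   -0.2014  0.212 ] yang -0.4016 shift cm [-0.   -0.   -0.02] turn 0.0 j [-0.35  0.33  1.72 -0.    1.1   0.05]
[ 1.32 -0.8   4.94] [-0.39 -0.17  0.04] to go along 0.1253326857992507
```

Emit:
move_arm(
  targets=[
    [1,0.5,0,-0.03,0],
    [1,1.5,0,-0.03,0],
    [1,2.5,0,-0.03,0],
    [1,3.5,0,-0.03,0],
    [1,4.5,0,-0.03,0],
    [1,5.5,0,-0.03,0],
    [1,6.5,0,-0.03,0],
    [1,7.5,0,-0.03,0],
    [1,8.3,0,-0.03,0],
    [1,8.8,0,-0.03,0],
    [1,9,0,-0.03,0],
    [1,9,0,-0.03,0],
  ],
)

```text
t: 8.63
position: [0.5956, -0.1178, 0.212]
ee_rot: [-0.0, 0.834, 0.552, 0.0]
wrist_force: [3.3, -0.1, 1.2]
opening: 0.155
gripper_force: 59.6
```

```bash
cat >> h.py <<'E'
YH=np.array([.392,.92]); O=np.array([.5785,-.1505]); XH=np.array([.92,-.392])
def disc(n):
    c=ctrl.camera(n); W=cloud(c); h=cv2.cvtColor(c["color"],cv2.COLOR_RGB2HSV); q=W[...,:2]-O
    s=q@YH; x=q@XH; z=W[...,2]
    k=(h[...,0]>100)&(h[...,0]<125)&(h[...,1]>120)&(abs(s)<.2)&(abs(x)<.05)&(z>.08)&(z<.16)
    for nm,kk in (("disc",k),("white panel",(h[...,1]<60)&(h[...,2]>150)&(abs(s)<.2)&(x<-.012)&(x>-.035)&(z>.075)&(z<.16)),("red",((h[...,0]<6)|(h[...,0]>174))&(h[...,1]>120)&(abs(s)<.18)&(abs(x)<.015)&(z>.18)&(z<.2))):
        if kk.sum()>5: print(n,nm,kk.sum(),"s",s[kk].min().round(4),s[kk].max().round(4),"mean",s[kk].mean().round(4),"xyz",((W[kk].min(0)+W[kk].max(0))/2).round(4))
    return c
E
python3 - <<'E'
from h import *
o=ctrl.get_obs(); p=o["position"]; print(p,o["wrist_force"].round(2),"tcp s",(p[:2]-O)@YH,"x",(p[:2]-O)@XH)
c=disc("side"); t=disc("top"); 
f=lambda im,x0,y0,x1,y1:cv2.resize(im["color"][y0:y1,x0:x1,::-1],(400,400),interpolation=cv2.INTER_CUBIC)
cv2.imwrite("pics/sl.png",np.hstack([f(c,300,190,400,290),f(t,290,160,390,260)]))
E
```

```text
[ 0.59555939 -0.11775004  0.21203724] [ 3.29 -0.14  1.22] tcp s 0.03681724321653861 x 0.0028566601744298738
side disc 64 s 0.0127 0.0593 mean 0.0356 xyz [ 0.5718 -0.1085  0.1257]
side white panel 200 s -0.0079 0.0825 mean 0.0342 xyz [ 0.572  -0.1077  0.1231]
side red 17 s 0.0598 0.0903 mean 0.0728 xyz [ 0.6047 -0.0805  0.1957]
top red 30 s 0.0589 0.0774 mean 0.0682 xyz [ 0.6043 -0.0876  0.1927]
```

View pics/sl.png

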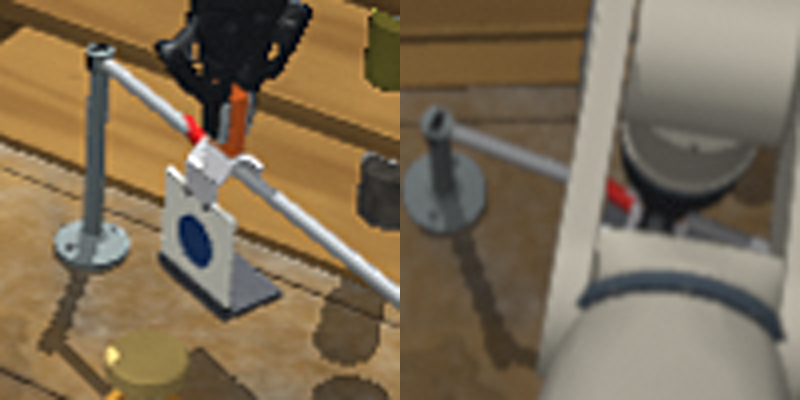

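The hook sits on the bar at (215,165), with the near half of the red band still showing at (195,130). There are about 34 mm left to go.

Emit:
move_arm(
  targets=[
    [1,0.5,0,-0.03,0],
    [1,1.2,0,-0.03,0],
    [1,2,0,-0.03,0],
    [1,2.7,0,-0.03,0],
    [1,3.2,0,-0.03,0],
    [1,3.4,0,-0.03,0],
    [1,3.4,0,-0.03,0],
    [1,3.4,0,-0.03,0],
  ],
)

```text
t: 9.4
position: [0.6085, -0.0868, 0.2122]
ee_rot: [-0.0, 0.834, 0.552, 0.0]
wrist_force: [2.0, -0.7, -1.4]
opening: 0.157
gripper_force: 59.2
```

```bash
python3 - <<'E'
from h import *
o=ctrl.get_obs(); p=o["position"]; print(p,o["wrist_force"].round(2),"tcp s",(p[:2]-O)@YH,"x",(p[:2]-O)@XH)
c=disc("side"); cv2.imwrite("pics/sl2.png",cv2.resize(c["color"][195:265,310:380,::-1],(560,560),interpolation=cv2.INTER_CUBIC))
E
```

```text
[ 0.60853594 -0.0867955   0.21224996] [ 1.97 -0.69 -1.37] tcp s 0.07038223045434079 x 0.002660897404131869
side disc 62 s 0.0503 0.0922 mean 0.0695 xyz [ 0.5844 -0.0761  0.1252]
side white panel 191 s 0.0272 0.114 mean 0.0676 xyz [ 0.5853 -0.077   0.1234]
```

View pics/sl2.png

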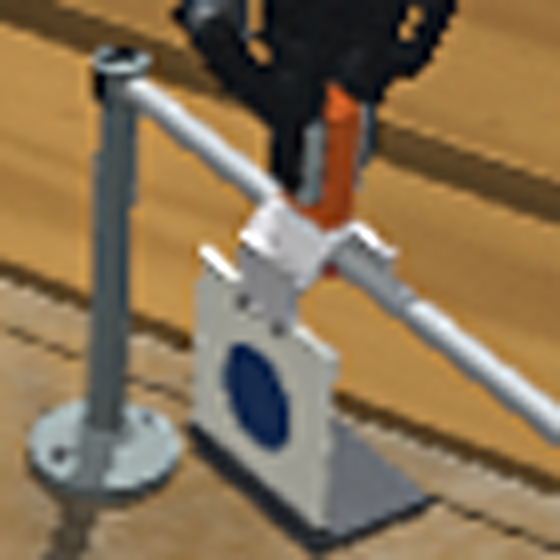

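The hook covers the whole band, with only a sliver of its underside visible at (330,272). I release and rise.

Emit:
move_arm(
  targets=[
    [0.5,0,0,0,0],
    [0.3,0,0,0,0],
    [0.1,0,0,0,0],
    [0.1,0,0,0,0],
    [0.1,0,0,0,0],
    [0.1,0,0,-1,0],
    [0.1,0,0,-3,0],
    [0.1,0,0,-6,0],
    [0.1,0,0,-9,0],
    [0.1,0,0,-12,0],
    [0.1,0,0,-12,0],
  ],
)

```text
t: 10.37
position: [0.6111, -0.0878, 0.34]
ee_rot: [0.003, 0.834, 0.552, 0.004]
wrist_force: [0.8, -0.7, 0.6]
opening: 0.448
gripper_force: 0.0
```

```bash
python3 - <<'E'
from h import *
plan([.394,.2435,.31],-.04)
d=np.load("/tmp/top.npz"); W=d["W"]; h=cv2.cvtColor(d["col"],cv2.COLOR_RGB2HSV)
red=((h[...,0]<6)|(h[...,0]>174))&(h[...,1]>150)&(W[...,2]>.17)&(abs(W[...,0]-.394)<.03)&(abs(W[...,1]-.243)<.06)
P=W[red]; l=cv2.fitLine(P[:,:2].astype(np.float32),cv2.DIST_HUBER,0,.01,.01).ravel(); print("top handle",P.mean(0),P.min(0),P.max(0),"yaw",np.arctan(-l[0]/l[1]))
c=disc("side"); W=cloud(c); h=cv2.cvtColor(c["color"],cv2.COLOR_RGB2HSV)
red=((h[...,0]<6)|(h[...,0]>174))&(h[...,1]>150)&(W[...,2]>.17)&(abs(W[...,0]-.394)<.03)&(abs(W[...,1]-.243)<.06)
P=W[red]; l=cv2.fitLine(P[:,:2].astype(np.float32),cv2.DIST_HUBER,0,.01,.01).ravel(); print("side handle",P.mean(0),P.min(0),P.max(0),"yaw",np.arctan(-l[0]/l[1]))
# lamp foot: grey annulus at low height
for n in("top","side"):
    d=np.load(f"/tmp/{n}.npz"); W=d["W"]; h=cv2.cvtColor(d["col"],cv2.COLOR_RGB2HSV)
    k=(W[...,2]>.006)&(W[...,2]<.035)&(np.hypot(W[...,0]-.465,W[...,1]-.24)<.08)&(h[...,1]<70)
    P=W[k]; hull=cv2.convexHull((P[:,:2]*1e4).astype(np.int32)); (cx,cy),r=cv2.minEnclosingCircle(hull); print(n,"foot",k.sum(),cx/1e4,cy/1e4,r/1e4,P[:,2].mean())
    k=(h[...,0]>18)&(h[...,0]<35)&(h[...,1]>120)&(W[...,2]>.13)&(W[...,2]<.24)&(np.hypot(W[...,0]-.465,W[...,1]-.24)<.07)
    P=W[k]; print(n,"yellow",P.min(0),P.max(0))
E
```

```text
t 10.37 pos [ 0.6111 -0.0878  0.34  ] yang -0.4021 shift cm [ 21.99 -32.97   2.74] turn -0.362 j [-0.15  0.25  1.53 -0.    1.35  0.26]
top handle [0.39433067 0.24414129 0.19652687] [0.38956321 0.19705816 0.1864828 ] [0.39984035 0.29007761 0.20477517] yaw -0.028074699
side disc 60 s 0.048 0.0871 mean 0.0684 xyz [ 0.5837 -0.0788  0.1249]
side white panel 193 s 0.0258 0.1124 mean 0.0669 xyz [ 0.5836 -0.0778  0.1239]
side handle [0.3911254  0.24236876 0.1960087 ] [0.38296214 0.19422349 0.18647127] [0.4021361  0.28903831 0.20398516] yaw -0.040041283
top foot 617 0.47188193359375 0.23179462890625 0.07029498291015625 0.018165058445526985
top yellow [0.44938671 0.1998647  0.18038459] [0.50130553 0.28118554 0.22778958]
side foot 646 0.47275 0.23825 0.07081487426757813 0.019601968421816177
side yellow [0.41685521 0.1953809  0.14086901] [0.50032001 0.29565526 0.22946521]
```

```bash
python3 - <<'E'
from h import *
from scipy.optimize import least_squares
d=np.load("/tmp/top.npz"); W=d["W"]; h=cv2.cvtColor(d["col"],cv2.COLOR_RGB2HSV); near=np.hypot(W[...,0]-.47,W[...,1]-.24)<.09
print("foot z hist",np.histogram(W[near&(W[...,2]<.05)][:,2],bins=np.arange(0,.05,.004)))
for n in("top","side"):
    d=np.load(f"/tmp/{n}.npz"); W=d["W"]; h=cv2.cvtColor(d["col"],cv2.COLOR_RGB2HSV); near=np.hypot(W[...,0]-.47,W[...,1]-.24)<.09
    for z0,z1 in((.008,.014),(.014,.024)):
        k=near&(W[...,2]>z0)&(W[...,2]<z1)&(h[...,1]<60); P=W[k]
        if k.sum()<20: continue
        hull=cv2.convexHull((P[:,:2]).astype(np.float32)).reshape(-1,2)
        f=lambda c:np.hypot(*(hull-c).T)-.062
        r=least_squares(f,[.47,.24],loss="soft_l1",f_scale=.002); print(n,z0,k.sum(),"foot fixed r",r.x,np.abs(r.fun).mean(), hull.min(0),hull.max(0))
    k=near&(h[...,2]<60)&(W[...,2]>.165)&(W[...,2]<.215)&(abs(W[...,1]-.24)>.048); 
    for sg in(1,-1):
        P=W[k&((W[...,1]-.24)*sg>0)]; print(n,"knob",sg,len(P),np.median(P,0) if len(P) else"",P.min(0),P.max(0))
    # drum back rim / lens: extents in head-plane
E
```

```text
foot z hist (array([347, 119,  91, 112, 186, 152,  68,  14,   2,   2,   2,   1]), array([0.   , 0.004, 0.008, 0.012, 0.016, 0.02 , 0.024, 0.028, 0.032,
       0.036, 0.04 , 0.044, 0.048]))
top 0.008 119 foot fixed r [0.48012502 0.24282398] 0.0014006582024480544 [0.42024535 0.181538  ] [0.54040116 0.30088294]
top 0.014 393 foot fixed r [0.4810551  0.24118046] 0.002136819589810697 [0.41949385 0.18136364] [0.5388435  0.29749388]
top knob 1 30 [0.47659462 0.30598918 0.19006948] [0.46908061 0.29296619 0.17561194] [0.49217389 0.31047119 0.1970859 ]
top knob -1 42 [0.47475704 0.17616152 0.18983837] [0.46221034 0.17242925 0.16901285] [0.48875191 0.18228962 0.19663061]
side 0.008 77 foot fixed r [0.47882157 0.23965911] 0.0012779879874002709 [0.4156728  0.17874819] [0.5426782  0.30101058]
side 0.014 425 foot fixed r [0.47546169 0.23594354] 0.0016422028987266937 [0.41407675 0.17524396] [0.5379596  0.29781407]
side knob 1 27 [0.47182909 0.30378616 0.18976654] [0.46474639 0.2906939  0.17167293] [0.49314505 0.31120602 0.1996566 ]
side knob -1 59 [0.47276156 0.17423814 0.18240374] [0.46292747 0.16752956 0.16522388] [0.49268643 0.18588029 0.19716313]
```

Emit:
move_arm(
  targets=[
    [0,22,-33,2.7,-0.362],
    [0,22,-33,2.7,-0.362],
    [0,22,-33,2.7,-0.362],
    [0,22,-33,2.7,-0.362],
    [0,22,-33,2.7,-0.362],
    [0,22,-33,2.7,-0.362],
    [0,22,-33,2.7,-0.362],
    [0,22,-33,2.7,-0.362],
    [0,22,-33,2.7,-0.362],
    [0,22,-33,2.7,-0.362],
    [0,22,-33,2.7,-0.362],
    [0,22,-33,2.7,-0.362],
  ],
)

```text
t: 11.42
position: [0.3899, 0.2448, 0.305]
ee_rot: [0.0, 0.72, 0.694, -0.0]
wrist_force: [-0.3, -0.2, -0.2]
opening: 0.5
gripper_force: 0.0
```

Emit:
move_arm(
  targets=[
    [0,0,0,0,0],
    [0,0,0,0,0],
    [0,0,0,0,0],
  ],
)

```text
t: 11.67
position: [0.3915, 0.2433, 0.3053]
ee_rot: [0.0, 0.722, 0.692, -0.0]
wrist_force: [0.1, 0.2, -0.2]
opening: 0.503
gripper_force: 0.0
```

```bash
python3 -c "
from h import *
plan([.394,.2435,.173],-.034)"
```

```text
t 11.67 pos [0.3915 0.2433 0.3053] yang -0.0416 shift cm [ 0.03  0.25 13.23] turn -0.008 j [ 0.55  0.02  1.88 -0.    1.24  0.59]
```

Emit:
move_arm(
  targets=[
    [0,0,0.2,3,-0.008],
    [0,0,0.2,6,-0.008],
    [0,0,0.2,9,-0.008],
    [0,0,0.2,11,-0.008],
    [0,0,0.2,12.5,-0.008],
    [0,0,0.2,13.2,-0.008],
    [0,0,0.2,13.2,-0.008],
    [0,0,0.2,13.2,-0.008],
  ],
)

```text
t: 12.33
position: [0.3934, 0.2438, 0.1738]
ee_rot: [0.0, 0.719, 0.695, 0.0]
wrist_force: [0.4, 0.1, -0.3]
opening: 0.498
gripper_force: 0.0
```

```bash
python3 - <<'E'
from h import *
plan([.394,.2435,.173],-.034)
c=ctrl.camera("side"); cv2.imwrite("pics/lg.png",cv2.resize(c["color"][160:270,190:300,::-1],(550,550),interpolation=cv2.INTER_CUBIC)); print(ctrl.get_obs()["wrist_force"])
E
```

```text
t 12.33 pos [0.3934 0.2438 0.1738] yang -0.0329 shift cm [-0.03  0.06  0.08] turn 0.001 j [ 0.55  0.17  2.03 -0.    0.94  0.58]
[ 0.28596138  0.13907855 -0.45808695]
```

View pics/lg.png

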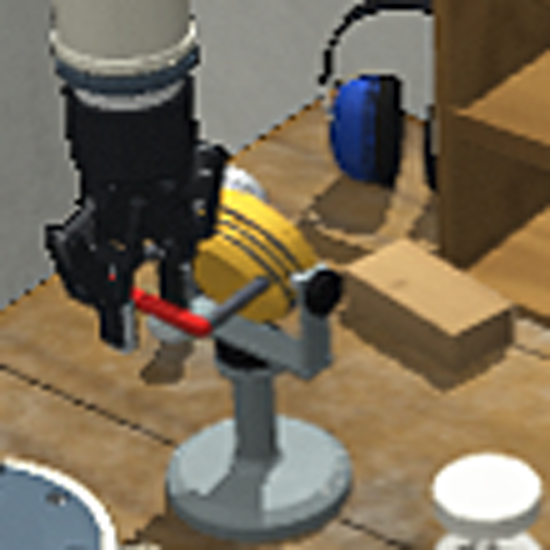

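The bar at (150,300) runs between the two fingers. I close and then compute arc waypoints on the handle's sphere.

Emit:
move_arm(
  targets=[
    [1,0,0,0,0],
    [1,0,0,0,0],
    [1,0,0,0,0],
    [1,0,0,0,0],
    [1,0,0,0,0],
    [1,0,0,0,0],
    [1,0,0,0,0],
  ],
)

```text
t: 12.97
position: [0.3964, 0.245, 0.175]
ee_rot: [0.002, 0.718, 0.696, 0.003]
wrist_force: [12.1, -1.5, -1.8]
opening: 0.118
gripper_force: 58.4
```

```bash
cat >> h.py <<'E'
AX=np.array([.480,.241,.180])
def handle(sw,t):
    u=np.array([np.cos(sw),np.sin(sw),0]); return AX+u*(-.075*np.cos(t)+.045*np.sin(t))+np.array([0,0,.075*np.sin(t)+.045*np.cos(t)])
def way(s0,t0,s1,t1,n,lag=0):
    o=ctrl.get_obs(); q=o["ee_rot"]; M=R.from_quat(np.r_[q[1:],q[0]]).as_matrix(); h0=handle(s0,t0)
    for i in range(1,n+1):
        f=i/n; s=s0+(s1-s0)*f; t=t0+(t1-t0)*f
        print([1]+(100*M.T@(handle(s,t)-h0)).round(2).tolist()+[round(s0-s,3)])
E
python3 - <<'E'
from h import *
o=ctrl.get_obs(); p=o["position"]; plan(p,-.034)
g=p+[0,0,.019]; print("grasp",g,"r",np.linalg.norm(g-AX),o["wrist_force"],o["opening"])
t0=np.arcsin((g[2]-.18)/.08746)-.5404; print("t0",t0); d=AX-g; s0=np.arctan2(d[1],d[0]); print("s0",s0, handle(s0,t0)-g)
way(s0,t0,-1.25,.171,24)
E
```

```text
t 12.97 pos [0.3964 0.245  0.175 ] yang -0.0314 shift cm [0. 0. 0.] turn 0.003 j [ 0.55  0.17  2.02 -0.    0.94  0.58]
grasp [0.39641054 0.24503363 0.1940068 ] r 0.08485080288566518 [12.13434396 -1.54373644 -1.844578  ] 0.11755460777275913
t0 -0.3795564665837167
s0 -0.04821782716589755 [-2.64525829e-03  1.27647548e-04  2.36875305e-06]
[1, 0.43, 0.05, -0.2, np.float64(0.05)]
[1, 0.85, 0.13, -0.39, np.float64(0.1)]
[1, 1.27, 0.24, -0.59, np.float64(0.15)]
[1, 1.68, 0.37, -0.78, np.float64(0.2)]
[1, 2.08, 0.52, -0.97, np.float64(0.25)]
[1, 2.47, 0.7, -1.16, np.float64(0.3)]
[1, 2.84, 0.9, -1.35, np.float64(0.351)]
[1, 3.2, 1.12, -1.54, np.float64(0.401)]
[1, 3.54, 1.36, -1.72, np.float64(0.451)]
[1, 3.86, 1.62, -1.9, np.float64(0.501)]
[1, 4.17, 1.89, -2.09, np.float64(0.551)]
[1, 4.45, 2.19, -2.27, np.float64(0.601)]
[1, 4.72, 2.49, -2.44, np.float64(0.651)]
[1, 4.96, 2.81, -2.62, np.float64(0.701)]
[1, 5.18, 3.15, -2.79, np.float64(0.751)]
[1, 5.38, 3.49, -2.97, np.float64(0.801)]
[1, 5.55, 3.84, -3.13, np.float64(0.851)]
[1, 5.7, 4.2, -3.3, np.float64(0.901)]
[1, 5.82, 4.56, -3.47, np.float64(0.951)]
[1, 5.93, 4.92, -3.63, np.float64(1.001)]
[1, 6.0, 5.29, -3.79, np.float64(1.052)]
[1, 6.05, 5.65, -3.94, np.float64(1.102)]
[1, 6.08, 6.02, -4.1, np.float64(1.152)]
[1, 6.08, 6.38, -4.25, np.float64(1.202)]
```

Emit:
move_arm(
  targets=[
    [1,0.43,0.3,-0.2,0.05],
    [1,0.85,0.38,-0.4,0.1],
    [1,1.27,0.49,-0.6,0.15],
    [1,1.68,0.62,-0.78,0.2],
    [1,2.08,0.77,-0.97,0.25],
    [1,2.47,0.95,-1.16,0.3],
    [1,2.84,1.15,-1.35,0.35],
    [1,3.2,1.37,-1.54,0.4],
    [1,3.54,1.61,-1.72,0.45],
    [1,3.86,1.87,-1.9,0.5],
    [1,4.17,2.14,-2.09,0.55],
    [1,4.45,2.44,-2.27,0.6],
  ],
)

```text
t: 13.97
position: [0.4168, 0.2887, 0.196]
ee_rot: [-0.001, 0.892, 0.451, -0.001]
wrist_force: [-8.3, 5.3, 0.6]
opening: 0.114
gripper_force: 58.8
```

Emit:
move_arm(
  targets=[
    [1,0,0,0,0],
    [1,0,0,0,0],
  ],
)

```text
t: 14.13
position: [0.4174, 0.2892, 0.1967]
ee_rot: [-0.002, 0.892, 0.452, -0.0]
wrist_force: [-7.6, 6.8, 2.4]
opening: 0.114
gripper_force: 58.4
```

```bash
sed -i 's/^AX=.*/AX=np.array([.482,.241,.180])/' h.py; python3 - <<'E'
from h import *
o=ctrl.get_obs(); p=o["position"]; plan(p,-.65)
g=p+[0,0,.019]; d=AX-g; print("g",g,"r",np.linalg.norm(d),o["wrist_force"].round(1),o["moment"].round(2))
t0=np.arcsin((g[2]-.18)/.08746)-.5404; s0=np.arctan2(d[1],d[0]); print("t0",t0,"s0",s0,handle(s0,t0)-g)
b=np.array([.586,-.078])-AX[:2]; sw=np.arctan2(b[1],b[0]); ti=np.arctan2(.18-.122,np.hypot(*b)); print("goal",sw,ti)
way(s0,t0,sw,ti,12)
E
```

```text
t 14.13 pos [0.4174 0.2892 0.1967] yang -0.6329 shift cm [0. 0. 0.] turn 0.017 j [0.6  0.21 1.92 0.   1.02 1.23]
g [0.41737098 0.28924645 0.21566276] r 0.08818425398467147 [-7.6  6.8  2.4] [ 1.25  1.29 -0.03]
t0 -0.1203996227991545 s0 -0.6412661196543119 [ 6.32522172e-04 -4.72186446e-04  3.30190958e-06]
goal -1.2556432261570805 0.17117184749269965
[1, 0.4, 0.1, -0.19, np.float64(0.051)]
[1, 0.8, 0.23, -0.38, np.float64(0.102)]
[1, 1.18, 0.38, -0.57, np.float64(0.154)]
[1, 1.54, 0.55, -0.76, np.float64(0.205)]
[1, 1.89, 0.75, -0.94, np.float64(0.256)]
[1, 2.23, 0.96, -1.12, np.float64(0.307)]
[1, 2.54, 1.2, -1.3, np.float64(0.358)]
[1, 2.83, 1.45, -1.48, np.float64(0.41)]
[1, 3.11, 1.72, -1.65, np.float64(0.461)]
[1, 3.36, 2.0, -1.82, np.float64(0.512)]
[1, 3.59, 2.29, -1.99, np.float64(0.563)]
[1, 3.8, 2.6, -2.15, np.float64(0.614)]
```

Emit:
move_arm(
  targets=[
    [1,0.4,-0.1,-0.19,0.05],
    [1,0.8,0.03,-0.38,0.1],
    [1,1.18,0.18,-0.57,0.155],
    [1,1.54,0.35,-0.76,0.205],
    [1,1.89,0.55,-0.94,0.255],
    [1,2.23,0.76,-1.12,0.305],
    [1,2.54,1.0,-1.3,0.36],
    [1,2.83,1.25,-1.48,0.41],
    [1,3.11,1.52,-1.65,0.46],
    [1,3.36,1.8,-1.82,0.51],
    [1,3.59,2.09,-1.99,0.565],
    [1,3.8,2.4,-2.15,0.615],
  ],
)

```text
t: 15.13
position: [0.4606, 0.307, 0.219]
ee_rot: [-0.003, 0.987, 0.16, 0.001]
wrist_force: [-4.1, 11.0, 1.5]
opening: 0.115
gripper_force: 58.4
```

Emit:
move_arm(
  targets=[
    [1,0,0,0,0],
    [1,0,0,0,0],
    [1,0,0,0,0],
  ],
)

```text
t: 15.38
position: [0.4611, 0.307, 0.2193]
ee_rot: [-0.003, 0.987, 0.161, 0.001]
wrist_force: [-1.8, 8.8, 4.0]
opening: 0.115
gripper_force: 58.9
```

```bash
python3 - <<'E'
from h import *
o=ctrl.get_obs(); p=o["position"]; plan(p,-1.255)
g=p+[0,0,.019]; d=AX-g; print("g",g,"r",np.linalg.norm(d),o["wrist_force"].round(1),o["moment"].round(2))
t0=np.arcsin((g[2]-.18)/.08746)-.5404; s0=np.arctan2(d[1],d[0]); print("t0",t0,"s0",s0,"goal h",handle(-1.2556,.171)-g)
pts=np.array([[.3964,.245,.194],[.4174,.2892,.2157],g]); 
from scipy.optimize import least_squares
r=least_squares(lambda c:np.linalg.norm(pts-np.r_[c,.18],axis=1)-.08746,[.481,.241]); print("axis from touches",r.x,r.fun)
E
```

```text
t 15.38 pos [0.4611 0.307  0.2193] yang -1.2476 shift cm [0. 0. 0.] turn 0.007 j [0.58 0.25 1.8  0.   1.08 1.83]
g [0.46106056 0.30695653 0.23829416] r 0.0904816769007688 [-1.8  8.8  4. ] [ 1.85  0.49 -0.11]
t0 0.18913589463474956 s0 -1.2633870489768417 goal h [ 0.00040217 -0.00297165 -0.0011879 ]
axis from touches [0.48308556 0.24497517] [ 0.00034881 -0.00059851  0.00043197]
```

Emit:
move_arm(
  targets=[
    [1,0,-0.2,0.1,0.007],
    [1,0,-0.2,0.1,0.007],
    [1,0,-0.2,0.1,0.007],
  ],
)

```text
t: 15.63
position: [0.4606, 0.308, 0.2178]
ee_rot: [-0.002, 0.987, 0.158, 0.001]
wrist_force: [-0.2, 8.4, 2.1]
opening: 0.116
gripper_force: 58.8
```

Emit:
move_arm(
  targets=[
    [0.7,0,0,0,0],
    [0.4,0,0,0,0],
    [0,0,0,0,0],
    [0,0,0,0,0],
    [0,0,0,0,0],
    [0,0,0,-2,0],
    [0,0,0,-5,0],
    [0,0,0,-9,0],
    [0,0,0,-13,0],
    [0,0,0,-13,0],
  ],
)

```text
t: 16.47
position: [0.4626, 0.3077, 0.3547]
ee_rot: [-0.002, 0.987, 0.158, 0.005]
wrist_force: [0.4, -0.5, 1.5]
opening: 0.499
gripper_force: 0.0
```

Emit:
move_arm(
  targets=[
    [0,6,-15,-6,0],
    [0,6,-15,-6,0],
    [0,6,-15,-6,0],
    [0,6,-15,-6,0],
    [0,6,-15,-6,0],
    [0,6,-15,-6,0],
  ],
)

```text
t: 16.97
position: [0.4701, 0.4695, 0.4063]
ee_rot: [-0.0, 0.987, 0.159, 0.0]
wrist_force: [-0.6, -1.4, -0.2]
opening: 0.499
gripper_force: 0.0
```

```bash
python3 - <<'E'
from h import *
o=ctrl.get_obs(); print(o["position"],o["t"])
C={}
for n in("side","top"):
    c=disc(n); C[n]=c; W=cloud(c); h=cv2.cvtColor(c["color"],cv2.COLOR_RGB2HSV)
    near=np.hypot(W[...,0]-.482,W[...,1]-.243)<.1
    k=near&((h[...,0]<6)|(h[...,0]>174))&(h[...,1]>150)&(W[...,2]>.2)&(W[...,2]<.26); P=W[k]
    if len(P)>5:
        l=cv2.fitLine(P[:,:2].astype(np.float32),cv2.DIST_HUBER,0,.01,.01).ravel(); d=l[:2]; s=(P[:,:2]-l[2:])@d
        print(n,"bar",len(P),"swivel from bar",np.arctan2(-abs(d[0]),abs(d[1])) if d[0]*d[1]>0 else d,"mid",l[2:]+d*(s.min()+s.max())/2,"zmean,max",P[:,2].mean(),P[:,2].max())
    k=near&(h[...,2]<60)&(W[...,2]>.165)&(W[...,2]<.2)&(np.hypot(W[...,0]-.482,W[...,1]-.243)>.045)
    P=W[k]; print(n,"dark",len(P),P.mean(0) if len(P) else "")
f=lambda im,x0,y0,x1,y1,w=400:cv2.resize(im["color"][y0:y1,x0:x1,::-1],(w,300),interpolation=cv2.INTER_CUBIC)
cv2.imwrite("pics/end.png",np.hstack([f(C["side"],200,170,400,320),f(C["top"],180,160,380,310)]))
E
```

```text
[0.47008401 0.46953394 0.40634899] 16.9667
side disc 61 s 0.0464 0.0916 mean 0.0684 xyz [ 0.5829 -0.0774  0.1254]
side white panel 184 s 0.0253 0.1108 mean 0.0667 xyz [ 0.5843 -0.0787  0.1228]
side bar 67 swivel from bar -1.2575465 mid [0.45625605 0.30598632] zmean,max 0.23750580254951215 0.24438023253774743
side dark 84 [0.43423637 0.22393669 0.1846764 ]
top disc 10 s 0.0567 0.081 mean 0.0696 xyz [ 0.5833 -0.0777  0.1275]
top bar 140 swivel from bar -1.2440277 mid [0.45671776 0.30687337] zmean,max 0.23672052164156665 0.24635330303514258
top dark 74 [0.47178265 0.23669617 0.18804942]
```

View pics/end.png

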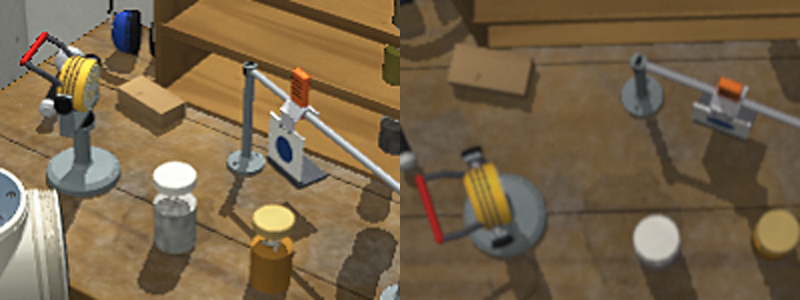

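The side view (left) shows the lamp head turned toward the panel, with its handle bar up at (33,48), and the carrier hanging on the band at (290,130). The jars are undisturbed. I check the tilt more precisely with a cylinder fit of the drum.

```bash
cat > drum.py <<'E'
from h import *
from scipy.optimize import least_squares
res=[]
for n in("side","top"):
    c=ctrl.camera(n); W=cloud(c); h=cv2.cvtColor(c["color"],cv2.COLOR_RGB2HSV)
    k=(np.linalg.norm(W-AX,axis=-1)<.065)&(h[...,0]>17)&(h[...,0]<34)&(h[...,1]>130)&(h[...,2]>60)
    P=W[k]
    def f(p):
        a=np.array([np.cos(p[3])*np.cos(p[4]),np.sin(p[3])*np.cos(p[4]),-np.sin(p[4])]); q=P-p[:3]; l=q@a
        return np.r_[np.linalg.norm(q-np.outer(l,a),axis=1)-.042,(p[:3]-AX)*.3]
    # keep only lateral surface
    p=np.r_[AX,-1.25,.15]
    for _ in range(4):
        r=least_squares(f,p,loss="soft_l1",f_scale=.002); p=r.x; e=f(p)[:-3]; P=P[abs(e)<.006]
    J=r.jac; cov=np.linalg.inv(J.T@J)*np.var(r.fun[:-3])
    print(n,len(P),"centre",p[:3].round(4),"sw,tilt",p[3:].round(3),"sd",np.sqrt(np.diag(cov))[3:].round(3),"rms",r.fun[:-3].std().round(4))
    q=np.array([.586,-.078,.122]); b=q-p[:3]; print("   goal",np.arctan2(b[1],b[0]).round(3),np.arctan2(-b[2],np.hypot(b[0],b[1])).round(3))
E
python3 drum.py
```

```text
side 234 centre [0.482  0.241  0.1799] sw,tilt [-1.317  0.022] sd [0.036 0.032] rms 0.0027
   goal -1.256 0.171
top 448 centre [0.4804 0.2407 0.1785] sw,tilt [-1.277  0.089] sd [0.028 0.019] rms 0.0026
   goal -1.251 0.167
```

Bar height, bar reach and the drum fit agree on a tilt of about 0.11, against the 0.17 wanted. I regrip and raise the handle by about 4 mm.

```bash
python3 -c "
from h import *
plan([.4600,.3080,.3178],-1.252)"
```

```text
t 17.17 pos [0.4701 0.4658 0.4058] yang -1.255 shift cm [-5.85 14.68  8.82] turn -0.003 j [ 0.78  0.31  1.32 -0.    1.51  2.03]
```

Emit:
move_arm(
  targets=[
    [0,-5.85,14.7,5,0],
    [0,-5.85,14.7,5,0],
    [0,-5.85,14.7,5,0],
    [0,-5.85,14.7,5,0],
    [0,-5.85,14.7,8.8,0],
    [0,-5.85,14.7,8.8,0],
    [0,-5.85,14.7,8.8,0],
    [0,-5.85,14.7,8.8,0],
  ],
)

```text
t: 17.83
position: [0.4609, 0.3098, 0.32]
ee_rot: [-0.0, 0.988, 0.158, 0.0]
wrist_force: [0.2, -0.0, 0.4]
opening: 0.504
gripper_force: 0.0
```

```bash
python3 -c "
from h import *
plan([.4590,.3080,.2160],-1.252)"
```

```text
t 17.83 pos [0.4609 0.3098 0.32  ] yang -1.2544 shift cm [-0.24  0.12 10.4 ] turn -0.002 j [0.59 0.17 1.68 0.   1.29 1.84]
```

Emit:
move_arm(
  targets=[
    [0,-0.2,0.1,3,0],
    [0,-0.2,0.1,6,0],
    [0,-0.2,0.1,8.5,0],
    [0,-0.2,0.1,10,0],
    [0,-0.2,0.1,10.4,0],
    [0,-0.2,0.1,10.4,0],
    [0,-0.2,0.1,10.4,0],
  ],
)

```text
t: 18.42
position: [0.4598, 0.309, 0.2162]
ee_rot: [-0.0, 0.987, 0.158, 0.001]
wrist_force: [0.5, 0.2, 0.7]
opening: 0.499
gripper_force: 0.0
```

Emit:
move_arm(
  targets=[
    [1,0,0,0,0],
    [1,0,0,0,0],
    [1,0,0,0,0],
    [1,0,0,0,0],
    [1,0,0,0,0],
    [1,0,0,0,0],
    [1,0,0,0,0],
  ],
)

```text
t: 19.0
position: [0.4594, 0.3084, 0.2152]
ee_rot: [-0.001, 0.987, 0.158, 0.001]
wrist_force: [2.2, 1.8, 3.0]
opening: 0.117
gripper_force: 58.6
```

Emit:
move_arm(
  targets=[
    [1,0,0.1,-0.15,0],
    [1,0,0.2,-0.3,0],
    [1,0,0.33,-0.43,0],
    [1,0,0.33,-0.43,0],
    [1,0,0.33,-0.43,0],
    [1,0,0.33,-0.43,0],
  ],
)

```text
t: 19.5
position: [0.46, 0.3055, 0.2191]
ee_rot: [-0.001, 0.987, 0.158, 0.0]
wrist_force: [1.8, 4.9, 0.9]
opening: 0.115
gripper_force: 58.7
```

```bash
cat > bar.py <<'E'
from h import *
for n in("side","top"):
    c=ctrl.camera(n); W=cloud(c); h=cv2.cvtColor(c["color"],cv2.COLOR_RGB2HSV)
    k=(np.hypot(W[...,0]-.482,W[...,1]-.243)<.1)&((h[...,0]<6)|(h[...,0]>174))&(h[...,1]>150)&(W[...,2]>.2)&(W[...,2]<.26); P=W[k]
    if len(P)<5: continue
    l=cv2.fitLine(P[:,:2].astype(np.float32),cv2.DIST_HUBER,0,.01,.01).ravel(); d=l[:2]*np.sign(l[1]); s=(P[:,:2]-l[2:])@d
    print(n,"bar",len(P),"sw",-np.arctan2(abs(d[0]),abs(d[1])),"mid",l[2:]+d*(s.min()+s.max())/2,"z",P[:,2].mean(),np.median(P[:,2]))
o=ctrl.get_obs(); print(o["position"],o["wrist_force"].round(1))
E
python3 bar.py
```

```text
side bar 37 sw -1.1610508 mid [0.43704055 0.29766706] z 0.23999345318465587 0.24106801323596871
top bar 26 sw -1.5603229 mid [0.43789024 0.29813057] z 0.24000573848472653 0.240011143095074
[0.46003345 0.30551953 0.21914616] [1.5 5.  0.9]
```

Emit:
move_arm(
  targets=[
    [1,0,-0.05,-0.1,0],
    [1,0,-0.05,-0.1,0],
    [0.7,0,-0.05,-0.1,0],
    [0.4,0,-0.05,-0.1,0],
    [0,0,-0.05,-0.1,0],
    [0,0,-0.05,-0.1,0],
    [0,0,-0.05,-0.1,0],
    [0,0,0,-2,0],
    [0,0,0,-5,0],
    [0,0,0,-9,0],
    [0,0,0,-13,0],
    [0,0,0,-13,0],
  ],
)

```text
t: 20.6
position: [0.4624, 0.3064, 0.3571]
ee_rot: [-0.002, 0.987, 0.158, 0.005]
wrist_force: [0.4, 0.9, 0.9]
opening: 0.503
gripper_force: 0.0
```

Emit:
move_arm(
  targets=[
    [0,6,-15,-6,0],
    [0,6,-15,-6,0],
    [0,6,-15,-6,0],
    [0,6,-15,-6,0],
    [0,6,-15,-6,0],
    [0,6,-15,-6,0],
  ],
)

```text
t: 21.1
position: [0.4699, 0.4682, 0.4088]
ee_rot: [-0.0, 0.987, 0.159, 0.0]
wrist_force: [-0.3, -0.9, -0.4]
opening: 0.502
gripper_force: 0.0
```

```bash
python3 bar.py; python3 drum.py; python3 -c "
from h import *
disc('side'); disc('top')"
```

```text
side bar 66 sw -1.2620524 mid [0.45702383 0.3034541 ] z 0.2403324354795676 0.2406948143648303
top bar 141 sw -1.2281426 mid [0.45779149 0.30491669] z 0.2393713850097631 0.23938266648735196
[0.4698208  0.46526597 0.40788985] [ 0.1  0.1 -0.6]
side 230 centre [0.4819 0.241  0.18  ] sw,tilt [-1.279  0.094] sd [0.03  0.031] rms 0.0027
   goal -1.255 0.171
top 451 centre [0.4804 0.2407 0.1783] sw,tilt [-1.28  0.1 ] sd [0.027 0.018] rms 0.0026
   goal -1.251 0.166
side disc 63 s 0.0478 0.0939 mean 0.0694 xyz [ 0.5851 -0.0763  0.1251]
side white panel 183 s 0.0226 0.1152 mean 0.0664 xyz [ 0.5842 -0.0779  0.1233]
top disc 10 s 0.0569 0.0807 mean 0.0697 xyz [ 0.5831 -0.0777  0.1231]
```

```bash
python3 -c "
from rig import ctrl
print(ctrl.hand_in())"
```

```text
the job is handed in; nothing more can be done
None
```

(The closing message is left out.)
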